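# Index a shaft through its inspection positions

### The arm

A 6-joint arm with a two-finger parallel gripper is mounted at the origin on the work surface. World frame = base frame: x ahead of the robot, y to its left, z up, the work surface at z = 0. Lengths are in m, angles in rad, forces in N, time in s.
With the tool pointing down it reaches from about 0.275 to 0.725 m from the base axis. Payload 15.9 kg.
Tool frame: the origin (TCP) lies at the very end of the fingers, on their centre line; the grasp point (between the pads) lies 19 mm behind it; x points along the fingers, y is the direction in which the jaws open and shut, and the axes are right-handed (so a half turn about x gives the same grasp; the last joint's range is limited). The gripper opens to 85 mm and grips with 20 to 120 N. Pads are 22 mm wide; open, the fingers measure 114 mm over their backs; the gripper's body (76 mm by 85 mm) begins 54 mm behind the grasp point. The pads swing forward as they close: fully open they stand 13 mm farther back than shut.
Start: joints at [1.183, 0.213, -0.034, 1.323, 0, 1.571], TCP at [0.189, 0.463, 0.231] pointing down, gripper open.
Joint ranges: [-2.98, 2.98], [-0.74, 1.72], [-1.14, 1.35], [-2.1, 2.04], [-1.57, 1.44], [-3.14, 3.14]. Speed limits (rad/s): [1.89, 1.89, 2.39, 2.57, 3.14, 3.14].

### API

Orientations are given as a unit quaternion [x, y, z, w].
In Python, from plant import monitor, eyes, workorder gives the robot as it stands.
- The arm moves only by the tool move_arm, never from a script. Its argument "motion" is a list of rows, each an object with "hand": the closure, from 0 (fully open) to 1 (shut); "translation": the shift along the world's x, y, z each as a share of 20 cm, from -1 to 1, a list of three; "turn": the turn about the world's z as a share of pi rad, from -1 to 1. In form: [{"hand": hand, "translation": [dx, dy, dz], "turn": turn}, ...]. A call has 1 to 12 rows; each row is the pose to reach, as a shift and turn from the pose commanded when the call began, turning the shorter way round; what a row does not reach only later rows make up. A row lasts 1/8 s, in which the tool goes at most 62.5 mm and 10.7 degrees, less where a joint would pass 70% of its speed; a pose out of reach is approached as far as the arm can. A call with a number of a shift or a turn outside -1 to 1 is refused whole. A call with a gripper value outside its range is refused whole. The fingers move at their own pace and stop on an object; "grip_force" is the grip in N (left out, the last holds). Time passes only in rows, so rows that repeat a pose let the fingers close. It gives the time, the measured TCP pose, the force and the opening at its end, in the units of the state.
- monitor.observe(): the state, without advancing time (a new reading comes with each control period).
- eyes.capture(name): name is "scene" or "top"; returns a dict with "pixels" (480x640x3 uint8, red, green, blue), "depth" (480x640 float32, m along the optical axis (not along the pixel's ray), 0 where there is no reading), "K" (3x3 intrinsics, pixels), "rvec" (rotation vector, rad) and "tvec" (3), from world to camera coordinates, as OpenCV has them. Camera axes: x right, y down, z forward; pixel columns grow to the right and rows downward; lengths in m; the calibration is good to about 2 mm. A picture is of the moment at which its call begins.
- workorder.sign_off(): hands the job in, once; it reports no verdict.
The state is a dict: "clock": time; "joint_positions": joint angles; "dq": joint speeds; "tau": joint torques, N m; "ee_pos": TCP position; "orientation": TCP orientation; "wrist_force": force on the tool from outside, world axes, zero at the start; "wrist_torque": the same for the moment, N m; "width": opening from 0.0 (shut) to 1.0 (fully open).
Only numpy, scipy, OpenCV 4.12 (cv2) and the standard library are available. Lean on these libraries where they do the work, as an engineer would, in place of code of your own. Each camera call takes 0.05 s, during which the arm holds its last target.

### The job

Lay the shaft from the black tray across the two V-rests on the index table, let go, and then turn the table by its crank handle exactly four clicks clockwise (seen from above), not further, and let go of the handle with the shaft still lying in its rests. Then take the shaft off again and lay it across the free pair of V-rests on the aluminium finished rack, leaving the table at the fourth click. Set the shaft down each time rather than dropping it, and leave everything else where it is.

Things in the scene. Friction and masses are not known exactly. Their poses are not given: they have to be found in the camera images.
- shaft_mid (a point): The shaft to be inspected, which starts alone in the black tray: plain steel, a barrel 24 mm in diameter and 60 mm long between two journals 12 mm in diameter and 28 mm long (116 mm overall), about 0.26 kg. The point is its centre, on its axis; its y axis runs along the shaft. It is the same either way round.
- shaft: The same shaft as a body; the origin lies on the barrel's surface (12 mm from the axis), so use shaft_mid for its position.
- tray: Black open tray, 130 x 150 mm with walls 22 mm high, fixed. Two V-shaped rests, 84 mm apart along its y axis (each 10 mm thick along y, their tops at 48 mm), carry the shaft, its axis 38 mm above the bench, along the tray's y. Origin: centre of its underside.
- cradle (a point): Where the shaft's centre belongs on the index table: on the table's vertical turning axis, 93 mm above the bench; turns with the plate. y: direction of the shaft across the two V-rests, 84 mm apart (10 mm thick, 74 mm free between, 90-degree Vs 37 mm wide for the journals, tops 103 mm above the bench); x: towards the crank handle.
- index_base: Index table: grey round housing, 236 mm across, fixed to the bench, carrying an aluminium plate 230 mm across, top 59 mm above the bench. The plate has 12 clicks a turn, 30 degrees each, marked by 12 lines at its edge. It starts in a click and can go five more clockwise. Left between two clicks it goes to the nearer. Origin: centre of the housing's underside.
- handle (a point): Crank handle of the index table: black upright round grip, 18 mm in diameter, 52 mm tall, its top 142 mm above the bench, 95 mm from the turning axis. Point: on the grip's axis, 119 mm above the bench. The grip spins freely on its pin, so the hand need not turn with it. Each click takes a push of about 3 to 4 N along the circle, most as it leaves a click; past half-way it pulls itself on.
- free_lane (a point): Where the centre of the shaft belongs at the end: in the free lane of the aluminium finished rack, nearer to its -x edge, 44.5 mm above the bench. Its y axis is the direction in which the shaft lies there. The lane is a pair of V-shaped rests 84 mm apart (each 10 mm thick along y, 74 mm free between them, Vs about 37 mm wide, tops 54 mm above the bench).
- rack: Aluminium finished rack, fixed: base plate 165 (x) x 120 (y) x 12 mm with two lanes of V-shaped rests, 80 mm apart in x, shafts lying along y. The lane at x = -40 mm is free, the one at x = +40 mm holds a finished shaft. Origin: centre of its underside.
- done_shaft_mid (a point): Bystander: the finished shaft, same shape as the other, in the rack's other lane. The point is its centre; y along it.
- bowl: Bystander: steel bowl, 124 mm across, 55 mm high, beyond the index table. Origin: centre of its underside.
- bin: Bystander: open blue plastic bin, 110 x 90 x 55 mm, beyond the index table. Origin: centre of its underside.
- jar: Bystander: white jar with a black cap, 54 mm across, 60 mm tall, beyond the index table. Origin: centre of its underside.
- loupe: Bystander: black eye loupe, 40 mm across, 34 mm high. Origin: centre of its underside.
- rule: Bystander: steel rule, 24 x 150 x 5 mm, lying between robot and index table. Origin: centre of its underside; y along it.
- tweezers: Bystander: steel tweezers, 120 mm long, 6 mm high, near the robot. Origin: centre of the underside; y along them.
Mind the look-alikes: they are no part of the job. Leave any green or turquoise look-alike of the rack alone.

How it is judged:
By the outcome, as a careful person would: the job done as asked, in the order asked, and still so for the second after the job is handed in, with the robot touching nothing.
It also fails if it takes over 72 s, if anything falls off the work surface, if the arm or the gripper's body presses on something with over 40 N, if the wrist force passes 120 N, or if a joint passes its speed limit or range.

## Working session

There is one attempt and no reset: what is moved stays moved. The work goes in short steps, Python scripts to look and compute and a tool call to move; the robot and the scene stay as the last step left them, time stands still between calls to the robot, and variables do not carry over. Pictures are saved under pics/ and viewed, and the job is handed in when it is done.

Besides the shell and the picture viewer there is one more tool, called after "Emit:" as name(argument=value, ...), one argument or row to a line, values as JSON. move_arm: Moves the arm, as the interface text tells. Its arguments: {"type":"object","properties":{"motion":{"type":"array","items":{"type":"object","properties":{"hand":{"type":"number"},"translation":{"type":"array","items":{"type":"number"}},"turn":{"type":"number"}}}},"grip_force":{"type":"number"}},"required":["motion"]}

```bash
ls; mkdir -p pics; cat > h.py <<'E'
import numpy as np, cv2
from plant import monitor, eyes, workorder
def cap(n):
    d=eyes.capture(n); R,_=cv2.Rodrigues(np.array(d["rvec"],float)); d["R"]=R; d["t"]=np.array(d["tvec"],float).reshape(3)
    d["K"]=np.array(d["K"]); return d
def cloud(d):
    v,u=np.mgrid[0:480,0:640]; z=d["depth"]; K=d["K"]
    P=np.stack([(u-K[0,2])/K[0,0]*z,(v-K[1,2])/K[1,1]*z,z],-1)
    W=(P-d["t"])@d["R"]; W[z==0]=np.nan; return W
def proj(d,p):
    return cv2.projectPoints(np.array(p,float).reshape(-1,1,3),np.array(d["rvec"],float),d["t"],d["K"],None)[0].reshape(-1,2)
def save(d,n,crop=None,s=1):
    im=d["pixels"][:,:,::-1]
    if crop: a,b,c,e=crop; im=im[b:e,a:c]
    cv2.imwrite("pics/"+n,cv2.resize(im,None,fx=s,fy=s,interpolation=cv2.INTER_CUBIC))
E
python3 - <<'E'
from h import *
for n in("scene","top"):
    d=cap(n); save(d,n+"0.png"); print(n,d["K"].tolist(),(-d["R"].T@d["t"]).round(3),d["R"].round(3).tolist())
    np.savez(n+"0.npz",**{k:d[k] for k in("pixels","depth","K","rvec","tvec")})
print(monitor.observe())
E
```

```text
pics
scene [[553.4129476202892, 0.0, 319.51174834505656], [0.0, 553.4129476202892, 231.97683705590893], [0.0, 0.0, 1.0]] [1.357 0.093 0.789] [[-0.223, 0.975, 0.011], [0.602, 0.146, -0.785], [-0.767, -0.168, -0.619]]
top [[546.172306820293, 0.0, 317.45822943926], [0.0, 546.172306820293, 242.74336656385907], [0.0, 0.0, 1.0]] [ 0.38  -0.116  1.523] [[-0.017, -1.0, -0.022], [-0.994, 0.019, -0.107], [0.107, 0.02, -0.994]]
{'clock': 0.1, 'joint_positions': array([ 1.18300923e+00,  2.13338978e-01, -3.49642853e-02,  1.32350355e+00,
        9.65440618e-06,  1.57083255e+00]), 'dq': array([-0.0003747 ,  0.00154983,  0.0016814 , -0.00175949, -0.00105037,
       -0.00073968]), 'tau': array([-1.93304828e-06, -6.87246108e+01,  4.87806952e+01,  1.21713965e-02,
       -1.01094267e-05, -8.89371393e-06]), 'ee_pos': array([0.18895536, 0.46260055, 0.23086237]), 'orientation': array([ 0.13590864,  0.69392626, -0.13660846,  0.6937819 ]), 'wrist_force': array([ 0.18067364, -0.2550682 ,  0.0277109 ]), 'wrist_torque': array([ 0.00339035,  0.00213318, -0.00116779]), 'width': 1.0032343262424037}
```

View pics/scene0.png

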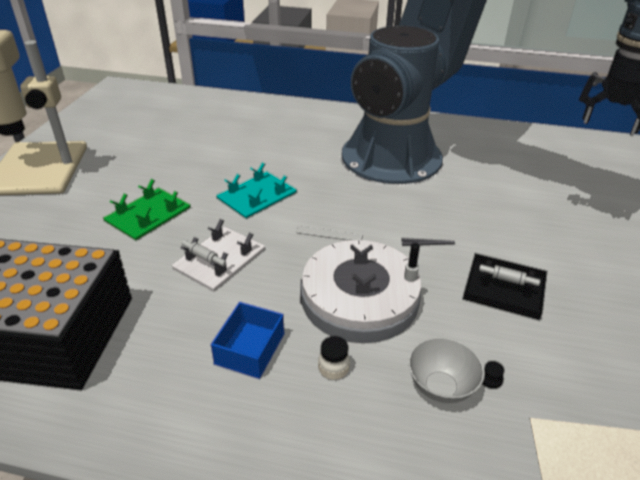

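View pics/top0.png

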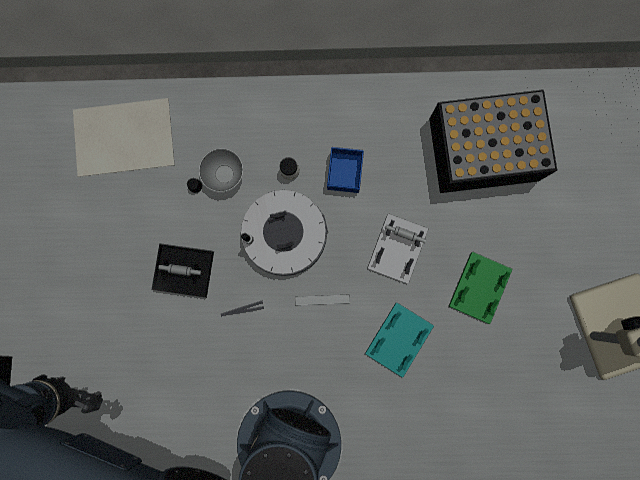

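The shaft lies in the black tray at top (179,270). The index table is at top (284,232), with its handle at (247,238). There are three rack-like objects: the aluminium one at top (398,248), holding a finished shaft; the green one at (481,287); and the turquoise one at (399,340). The aluminium one fits, since it is bare metal and already holds a finished shaft. I'll enlarge the crops and measure.

```bash
python3 - <<'E'
from h import *
d=cap("top"); im=d["pixels"][:,:,::-1]
a=cv2.resize(im[225:310,140:225],(400,400),interpolation=cv2.INTER_CUBIC); b=cv2.resize(im[205:290,355:440],(400,400),interpolation=cv2.INTER_CUBIC)
cv2.imwrite("pics/crop1.png",np.hstack([a,b]))
cv2.imwrite("pics/crop2.png",cv2.resize(im[180:285,230:340],None,fx=5,fy=5,interpolation=cv2.INTER_CUBIC))
s=cap("scene"); save(s,"crop3.png",(160,210,280,300),6);save(s,"crop4.png",(290,220,570,330),2.8)
W=cloud(d);Ws=cloud(s)
def show(W,name,lo,hi,x,y,h):
    m=(W[...,0]>x[0])&(W[...,0]<x[1])&(W[...,1]>y[0])&(W[...,1]<y[1])&(W[...,2]>h[0])&(W[...,2]<h[1])
    print(name,m.sum(),W[m].mean(0).round(4) if m.sum() else'')
for u,v in[(179,270),(284,232),(247,238),(405,234),(398,248)]: print(u,v,W[v,u].round(4))
E
```

```text
179 270 [0.4722 0.2917 0.046 ]
284 232 [0.5693 0.0036 0.0582]
247 238 [0.5463 0.0932 0.1305]
405 234 [ 0.5579 -0.3231  0.0553]
398 248 [ 0.5241 -0.3081  0.0154]
```

View pics/crop1.png

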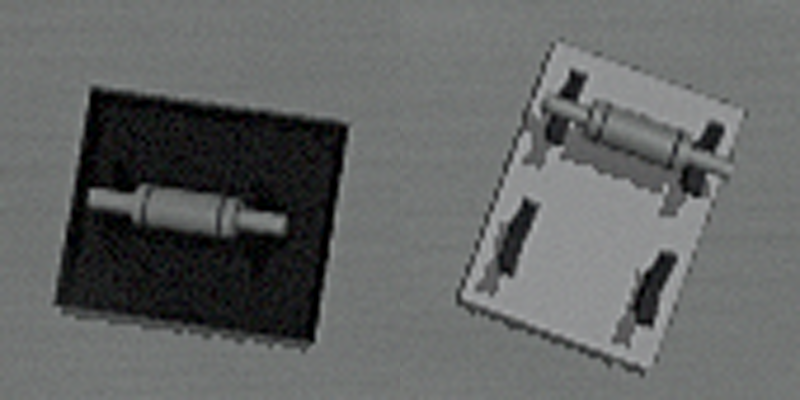

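View pics/crop2.png

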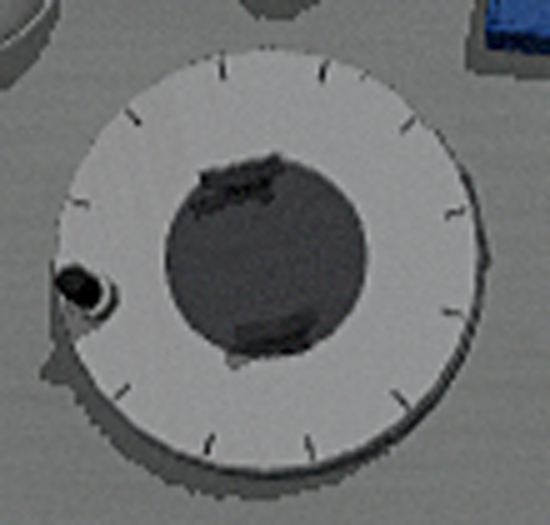

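View pics/crop4.png

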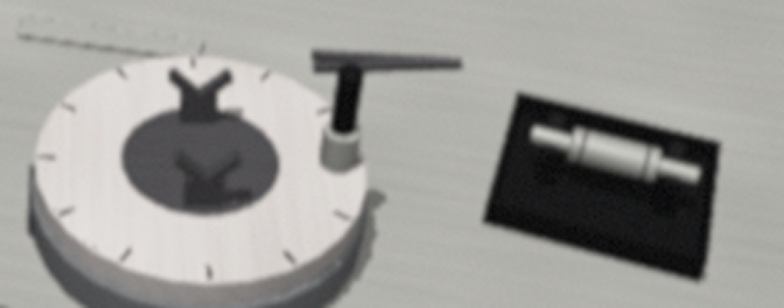

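The crops confirm it: the shaft is alone in the tray. The rack's free lane is the empty V pair on its lower side (right crop, (518,245) and (655,300)). The handle is the black grip at crop2 (80,287). Next I'll fit the exact poses.

```bash
cat > fit.py <<'E'
from h import *
D={n:cap(n) for n in("top","scene")}
def sel(W,c,r,h):
    return (np.hypot(W[...,0]-c[0],W[...,1]-c[1])<r)&(W[...,2]>h[0])&(W[...,2]<h[1])
def line(P):
    m=P[:,:2].mean(0); u,s,v=np.linalg.svd(P[:,:2]-m,full_matrices=False); a=np.degrees(np.arctan2(v[0,1],v[0,0]))%180
    q=(P[:,:2]-m)@v.T; mid=m+((q.max(0)+q.min(0))/2)@v
    return m.round(4),mid.round(4),round(a,1),np.ptp(q,axis=0).round(4)
if __name__=="__main__":
  for n,d in D.items():
    W=cloud(d)
    print(n,"bench z",np.nanmedian(W[...,2][sel(W,(0.4,-0.1),.1,(-.02,.02))]).round(4))
    m=sel(W,(.472,.292),.075,(.032,.07)); P=W[m]; print(" shaft",m.sum(),line(P),"top",np.percentile(P[:,2],95).round(4))
    m=sel(W,(.558,-.323),.068,(.034,.08)); print(" rackstuff",m.sum(),line(W[m]))
    m=sel(W,(.569,.004),.14,(.05,.066)); P=W[m]
    pts=P[:,:2].astype(np.float32); h=cv2.convexHull(pts.reshape(-1,1,2)).reshape(-1,2); A=np.c_[2*h,np.ones(len(h))]; s=np.linalg.lstsq(A,(h**2).sum(1),rcond=None)[0]
    print(" plate",s[:2].round(4),np.sqrt(s[2]+s[:2]@s[:2]).round(4),cv2.minEnclosingCircle(pts), "z",np.median(P[:,2]).round(4))
    m=sel(W,(.546,.093),.04,(.095,.16)); P=W[m]; print(" handle",m.sum(),P.mean(0).round(4),P.max(0).round(4),P.min(0).round(4))
    m=sel(W,(.57,.004),.06,(.07,.12)); P=W[m]; print(" V",m.sum(),line(P))
    m=sel(W,(.53,-.309),.12,(.005,.0205)); P=W[m]; r=cv2.minAreaRect(P[:,:2].astype(np.float32)); print(" rackplate",m.sum(),r,P.mean(0).round(4),np.median(P[:,2]))
E
python3 fit.py
```

```text
top bench z 0.0012
 shaft 390 (array([0.4741, 0.2895]), array([0.4747, 0.2913]), np.float64(80.9), array([0.1151, 0.0449])) top 0.0537
 rackstuff 386 (array([ 0.5601, -0.3237]), array([ 0.5443, -0.3174]), np.float64(67.6), array([0.1152, 0.0814]))
 plate [0.572  0.0065] 0.1143 ((0.5720962285995483, 0.006455682683736086), 0.11491341143846512) z 0.0599
 handle 58 [0.5496 0.0973 0.1335] [0.5581 0.107  0.1496] [0.5421 0.0901 0.0982]
 V 161 (array([0.5734, 0.0069]), array([0.5711, 0.0124]), np.float64(11.9), array([0.0958, 0.0853]))
 rackplate 2393 ((0.5294243693351746, -0.31108906865119934), (0.2327270209789276, 0.23433548212051392), 42.32119369506836) [ 0.5204 -0.3058  0.0119] 0.01212592330516301
scene bench z 0.0006
 shaft 640 (array([0.476 , 0.2888]), array([0.4738, 0.2883]), np.float64(81.1), array([0.1154, 0.0443])) top 0.0501
 rackstuff 599 (array([ 0.5638, -0.3226]), array([ 0.5428, -0.3204]), np.float64(69.2), array([0.1172, 0.0817]))
 plate [0.5701 0.0037] 0.1152 ((0.5703138709068298, 0.004228965844959021), 0.11678584665060043) z 0.0589
 handle 216 [0.5544 0.0964 0.1223] [0.5597 0.1052 0.1432] [0.542  0.0878 0.095 ]
 V 443 (array([0.5742, 0.0049]), array([0.5714, 0.0044]), np.float64(12.8), array([0.1006, 0.0434]))
 rackplate 2302 ((0.5222198367118835, -0.31557339429855347), (0.1726081520318985, 0.19117996096611023), 82.50849914550781) [ 0.5344 -0.3071  0.0123] 0.012336303324453743
```

```bash
cat > fit2.py <<'E'
from fit import *
def onplane(d,uv,z):
    uv=np.asarray(uv,float).reshape(-1,2); r=np.c_[(uv-d["K"][[0,1],[2,2]])/d["K"][[0,1],[0,1]],np.ones(len(uv))]@d["R"]
    c=-d["R"].T@d["t"]; return (c+r*((z-c[2])/r[:,2])[:,None])[:,:2]
def comp(mask,seed_uv):
    n,l=cv2.connectedComponents(mask.astype(np.uint8)); k=l[seed_uv[1],seed_uv[0]]; v,u=np.where(l==k); return np.c_[u,v]
def rect(P):
    r=cv2.minAreaRect(P.astype(np.float32)); return np.round(r[0],4),np.round(r[1],4),round(r[2],1)
if __name__=="__main__":
  for n,d in D.items():
    im=d["pixels"].astype(int); g=im.mean(2)
    s=proj(d,[(.475,.289,.045)])[0].round().astype(int); 
    for th in(60,80):
      uv=comp(g>th,s); P=onplane(d,uv,.038); print(n,"shaft",th,len(uv),line(P),rect(P))
    # tray: black
    t=proj(d,[(.475,.289,.005)])[0]; m=np.zeros(g.shape); m[int(t[1])-45:int(t[1])+45,int(t[0])-55:int(t[0])+55]=1
    k=np.argwhere((g<40)&(m>0))[:,::-1]; P=onplane(d,k,.022); q=np.hypot(*(P-[.475,.289]).T)<.105
    print(" tray@22",q.sum(),rect(P[q]))
    # rack
    c=np.array([.53,-.309]); W=cloud(d); near=np.hypot(W[...,0]-c[0],W[...,1]-c[1])<.125
    top= near&(W[...,2]>.006)&(W[...,2]<.07)&(im.max(2)-im.min(2)<40)
    mk=cv2.morphologyEx(top.astype(np.uint8),cv2.MORPH_OPEN,np.ones((3,3)))
    uv=comp(mk,proj(d,[(.52,-.31,.012)])[0].round().astype(int)); Wz=W[uv[:,1],uv[:,0]]; lo=Wz[:,2]<.02
    print(" rack",lo.sum(),rect(onplane(d,uv[lo],.012)),rect(Wz[lo][:,:2]))
E
python3 fit2.py
```

```text
top shaft 60 246 (array([0.4749, 0.2935]), array([0.4749, 0.2928]), np.float64(80.8), array([0.1154, 0.0217])) (array([0.4749, 0.2928]), array([0.1154, 0.0216]), 80.9)
top shaft 80 220 (array([0.4753, 0.2946]), array([0.4753, 0.2929]), np.float64(80.9), array([0.115 , 0.0208])) (array([0.4753, 0.293 ]), array([0.115 , 0.0206]), 79.6)
 tray@22 2256 (array([0.4729, 0.2887]), array([0.1544, 0.1278]), 81.1)
 rack 1931 (array([ 0.5243, -0.3068]), array([0.1209, 0.1667]), 68.6) (array([ 0.5245, -0.3074]), array([0.1216, 0.1664]), 68.5)
scene shaft 60 637 (array([0.4714, 0.29  ]), array([0.4714, 0.2894]), np.float64(80.9), array([0.1197, 0.0402])) (array([0.4712, 0.2894]), array([0.1197, 0.0402]), 80.2)
scene shaft 80 570 (array([0.471 , 0.2899]), array([0.4708, 0.2894]), np.float64(80.8), array([0.1194, 0.0371])) (array([0.4708, 0.2894]), array([0.1194, 0.0367]), 80.2)
 tray@22 2806 (array([0.4855, 0.2856]), array([0.1441, 0.1427]), 80.8)
 rack 2244 (array([ 0.526, -0.309]), array([0.1252, 0.1697]), 68.2) (array([ 0.5224, -0.3099]), array([0.1228, 0.1703]), 68.3)
```

```bash
cat > tick.py <<'E'
from fit2 import *
def ticks(d,c):
    g=d["pixels"].astype(float).mean(2).astype(np.float32)
    th=np.radians(np.arange(0,360,.25)); prof=[]
    for r in np.arange(.1015,.1085,.001):
        p=proj(d,np.c_[c[0]+r*np.cos(th),c[1]+r*np.sin(th),np.full(len(th),.059)]).astype(np.float32)
        prof.append(cv2.remap(g,p[None,:,0],p[None,:,1],cv2.INTER_CUBIC)[0])
    p=np.mean(prof,0); p=p-cv2.blur(p[None],(81,1))[0]
    w=np.clip(-p,0,30); w[w<4]=0
    F=(w*np.exp(12j*th)).sum(); return np.degrees(np.angle(F))/12%30
if __name__=="__main__":
  for n,d in D.items():
    for c in((.571,.005),(.572,.0065),(.570,.0037)): print(n,c,ticks(d,c).round(2))
    W=cloud(d)
    for e in(1,-1):
        c=np.array([.571,.005])+e*.042*np.array([np.cos(np.radians(12.5)),np.sin(np.radians(12.5))])
        m=sel(W,c,.026,(.068,.11)); P=W[m]; print(" V",e,m.sum(),P.mean(0).round(4),rect(P[:,:2]))
E
python3 tick.py; python3 - <<'E'
from h import *
from scipy.spatial.transform import Rotation as R
s=monitor.observe(); M=R.from_quat(s["orientation"]).as_matrix(); print(M.round(3)); print("jaw yaw",np.degrees(np.arctan2(M[1,1],M[0,1])))
E
```

```text
top (0.571, 0.005) 11.28
top (0.572, 0.0065) 11.31
top (0.57, 0.0037) 11.22
 V 1 90 [0.6112 0.0158 0.0917] (array([0.6125, 0.0161]), array([0.0317, 0.0396]), 51.6)
 V -1 76 [ 0.5302 -0.0021  0.0938] (array([ 0.5305, -0.0027]), array([0.0106, 0.0444]), 11.8)
scene (0.571, 0.005) 11.75
scene (0.572, 0.0065) 11.71
scene (0.57, 0.0037) 11.77
 V 1 242 [0.613  0.0135 0.0872] (array([0.6114, 0.013 ]), array([0.014 , 0.0429]), 15.0)
 V -1 221 [ 0.5313 -0.0049  0.0869] (array([ 0.5285, -0.0054]), array([0.0163, 0.0434]), 12.3)
[[-0.     0.378  0.926]
 [-0.     0.926 -0.378]
 [-1.    -0.     0.   ]]
jaw yaw 67.78470198052518
```

Emit:
move_arm(
  motion=[
    {"hand": 0.3,"translation": [0.5,-0.3,-0.1],"turn": -0.05},
    {"hand": 0.3,"translation": [1,-0.6,-0.3],"turn": -0.2},
    {"hand": 0.3,"translation": [1,-0.6,-0.4],"turn": -0.3},
    {"hand": 0.3,"translation": [1,-0.6,-0.4],"turn": -0.4},
    {"hand": 0.3,"translation": [1,-0.6,-0.4],"turn": -0.427},
    {"hand": 0.3,"translation": [1,-0.6,-0.4],"turn": -0.427},
    {"hand": 0.3,"translation": [1,-0.6,-0.4],"turn": -0.427},
    {"hand": 0.3,"translation": [1,-0.6,-0.4],"turn": -0.427},
  ],
  grip_force=40,
)

```text
clock: 1.5
ee_pos: [0.3891, 0.3428, 0.1513]
orientation: [-0.539, -0.458, 0.539, -0.458]
wrist_force: [0.5, -0.2, 0.8]
width: 0.698
```

Emit:
move_arm(
  motion=[
    {"hand": 0.3,"translation": [0.25,-0.15,-0.1],"turn": 0},
    {"hand": 0.3,"translation": [0.425,-0.264,-0.3],"turn": 0},
    {"hand": 0.3,"translation": [0.425,-0.264,-0.3],"turn": 0},
    {"hand": 0.3,"translation": [0.425,-0.264,-0.3],"turn": 0},
  ],
)

```text
clock: 2.0
ee_pos: [0.4739, 0.2903, 0.0916]
orientation: [-0.538, -0.459, 0.538, -0.459]
wrist_force: [-0.2, -0.2, 0.6]
width: 0.702
```

```bash
cat >> h.py <<'E'
def st():
    from scipy.spatial.transform import Rotation as R
    s=monitor.observe(); M=R.from_quat(s["orientation"]).as_matrix()
    print("t",round(s["clock"],2),"tcp",s["ee_pos"].round(4),"jawyaw",np.degrees(np.arctan2(M[1,1],M[0,1])).round(2),"tilt",M[:,0].round(3),"F",s["wrist_force"].round(1),"w",round(s["width"],3),"q",np.round(s["joint_positions"],2)); return s
E
python3 - <<'E'
from h import *
st()
s=cap("scene"); save(s,"g1.png",(420,180,600,330),4)
E
```

```text
t 2.0 tcp [0.4739 0.2903 0.0916] jawyaw -9.09 tilt [-0.  0. -1.] F [-0.2 -0.2  0.6] w 0.702 q [ 0.55  0.39 -0.15  1.03  0.    2.28]
```

View pics/g1.png

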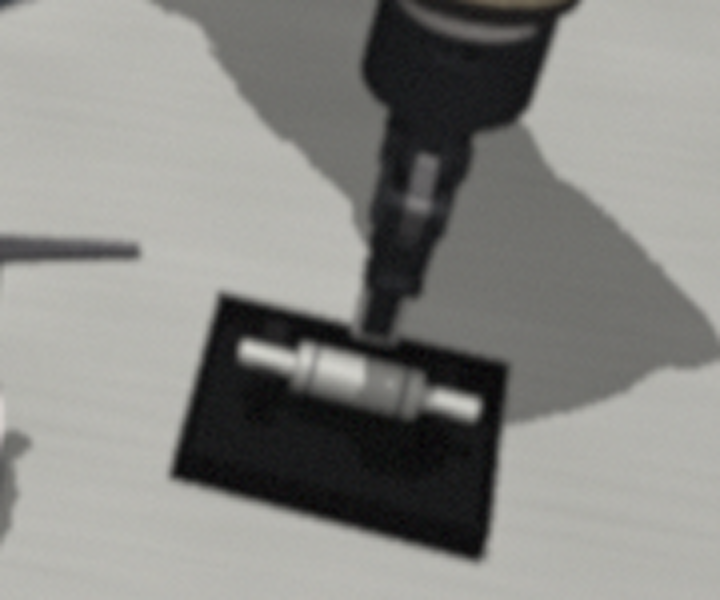

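The picture shows the gripper above the barrel (crop (375,330), barrel at (360,378)), lined up across the shaft. Going down and closing.

Emit:
move_arm(
  motion=[
    {"hand": 0.3,"translation": [0,0,-0.15],"turn": 0},
    {"hand": 0.3,"translation": [0,0,-0.3],"turn": 0},
    {"hand": 0.3,"translation": [0,0,-0.345],"turn": 0},
    {"hand": 0.3,"translation": [0,0,-0.345],"turn": 0},
    {"hand": 0.6,"translation": [0,0,-0.345],"turn": 0},
    {"hand": 0.8,"translation": [0,0,-0.345],"turn": 0},
    {"hand": 0.8,"translation": [0,0,-0.345],"turn": 0},
    {"hand": 0.9,"translation": [0,0,-0.345],"turn": 0},
    {"hand": 0.9,"translation": [0,0,-0.345],"turn": 0},
  ],
  grip_force=40,
)

```text
clock: 3.18
ee_pos: [0.4722, 0.2909, 0.0231]
orientation: [-0.537, -0.46, 0.538, -0.458]
wrist_force: [-18.4, 5.4, 14.4]
width: 0.266
```

```bash
python3 - <<'E'
from h import *
st()
s=cap("scene"); save(s,"g2.png",(420,180,600,330),4)
E
```

```text
t 3.17 tcp [0.4722 0.2909 0.0231] jawyaw -9.02 tilt [-0.003  0.002 -1.   ] F [-18.4   5.4  14.4] w 0.266 q [ 0.55  0.45 -0.25  0.87  0.    2.28]
```

View pics/g2.png

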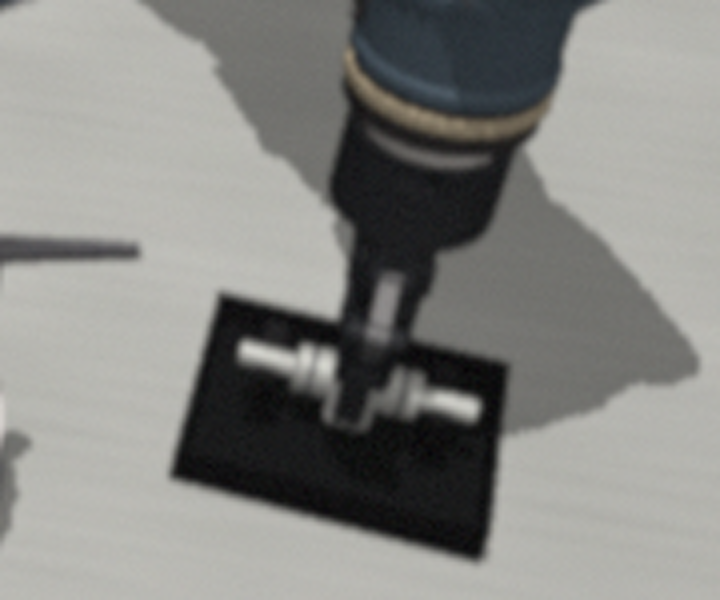

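Gripped at about 24 mm, with the shaft axis some 2 mm nearer the robot than I estimated. Lifting.

Emit:
move_arm(
  motion=[
    {"hand": 0.9,"translation": [0,0,0.05],"turn": 0},
    {"hand": 0.9,"translation": [0,0,0.2],"turn": 0},
    {"hand": 0.9,"translation": [0,0,0.45],"turn": 0},
    {"hand": 0.9,"translation": [0,0,0.7],"turn": 0},
    {"hand": 0.9,"translation": [0,0,0.9],"turn": 0},
    {"hand": 0.9,"translation": [0,0,0.9],"turn": 0},
    {"hand": 0.9,"translation": [0,0,0.9],"turn": 0},
  ],
)

```text
clock: 4.1
ee_pos: [0.474, 0.2899, 0.2019]
orientation: [-0.538, -0.459, 0.538, -0.459]
wrist_force: [-0.8, -1.0, -2.7]
width: 0.26
```

```bash
python3 - <<'E'
from h import *
from fit import line
st()
for n in("scene","top"):
    d=cap(n); W=cloud(d)
    m=(abs(W[...,0]-.474)<.04)&(abs(W[...,1]-.29)<.08)&(W[...,2]>.2)&(W[...,2]<.236); print(n,m.sum(),line(W[m]))
    if n=="scene": save(d,"g3.png",(400,100,600,300),4)
E
```

```text
t 4.2 tcp [0.4735 0.2897 0.2011] jawyaw -9.08 tilt [-0.002 -0.001 -1.   ] F [-0.3 -0.4 -2.5] w 0.266 q [ 0.55  0.34  0.05  1.29 -0.    2.28]
scene 699 (array([0.4833, 0.2864]), array([0.4793, 0.2872]), np.float64(81.2), array([0.116 , 0.0442]))
top 214 (array([0.4725, 0.2668]), array([0.4719, 0.2615]), np.float64(80.3), array([0.0566, 0.0467]))
```

View pics/g3.png

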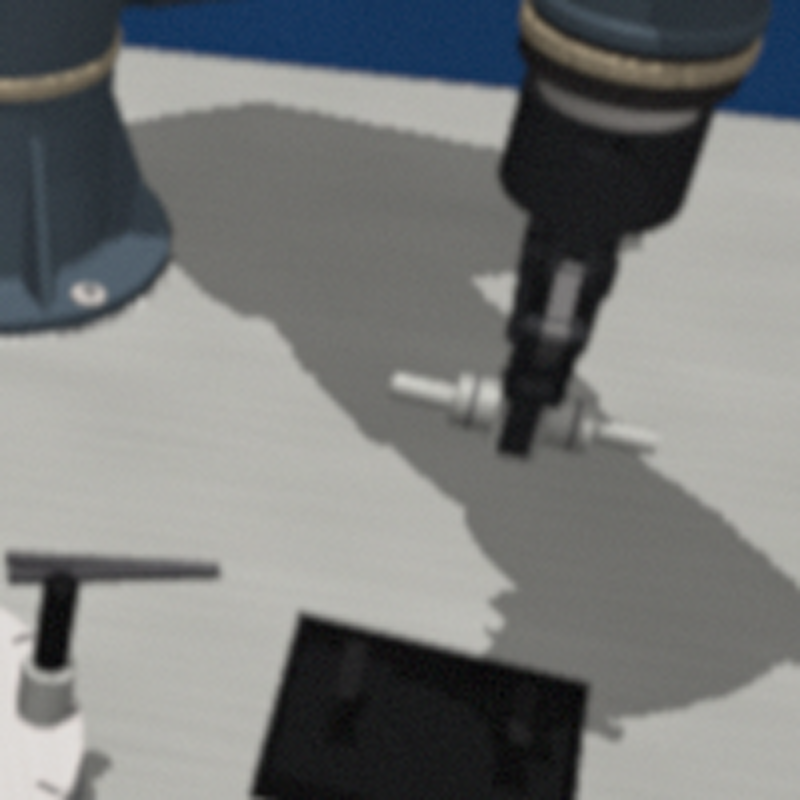

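Emit:
move_arm(
  motion=[
    {"hand": 0.9,"translation": [0.05,-0.1,0],"turn": -0.03},
    {"hand": 0.9,"translation": [0.15,-0.3,0],"turn": -0.08},
    {"hand": 0.9,"translation": [0.25,-0.5,0],"turn": -0.13},
    {"hand": 0.9,"translation": [0.35,-0.7,0],"turn": -0.18},
    {"hand": 0.9,"translation": [0.4,-0.85,0],"turn": -0.23},
    {"hand": 0.9,"translation": [0.45,-0.95,0],"turn": -0.28},
    {"hand": 0.9,"translation": [0.48,-1,0],"turn": -0.33},
    {"hand": 0.9,"translation": [0.48,-1,0],"turn": -0.37},
    {"hand": 0.9,"translation": [0.48,-1,0],"turn": -0.383},
    {"hand": 0.9,"translation": [0.48,-1,0],"turn": -0.383},
  ],
)

```text
clock: 5.55
ee_pos: [0.5698, 0.09, 0.2017]
orientation: [-0.703, -0.074, 0.704, -0.074]
wrist_force: [-0.8, -0.5, -2.3]
width: 0.272
```

Emit:
move_arm(
  motion=[
    {"hand": 0.9,"translation": [0,-0.1,0],"turn": 0},
    {"hand": 0.9,"translation": [0,-0.25,-0.1],"turn": 0},
    {"hand": 0.9,"translation": [0,-0.38,-0.25],"turn": 0},
    {"hand": 0.9,"translation": [0,-0.425,-0.4],"turn": 0},
    {"hand": 0.9,"translation": [0,-0.425,-0.45],"turn": 0},
    {"hand": 0.9,"translation": [0,-0.425,-0.45],"turn": 0},
    {"hand": 0.9,"translation": [0,-0.425,-0.45],"turn": 0},
  ],
)

```text
clock: 6.42
ee_pos: [0.5708, 0.0054, 0.1135]
orientation: [0.704, 0.074, -0.703, 0.074]
wrist_force: [0.0, -0.3, -1.1]
width: 0.267
```

```bash
python3 - <<'E'
from h import *
st()
d=cap("scene"); save(d,"g4.png",(280,160,440,320),4)
E
```

```text
t 6.42 tcp [0.5708 0.0054 0.1135] jawyaw -77.98 tilt [ 0.002  0.    -1.   ] F [ 0.  -0.3 -1.1] w 0.267 q [ 0.01  0.4  -0.07  1.09  0.    2.94]
```

View pics/g4.png

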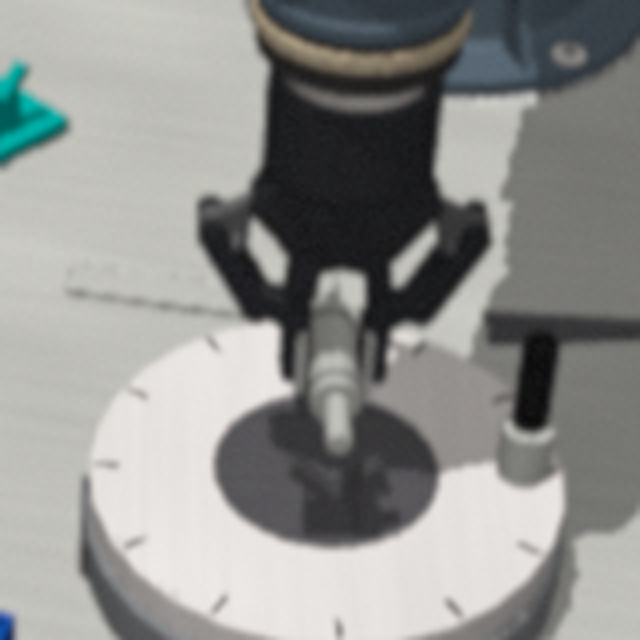

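The shaft end is at crop (340,440), above the front V at (345,490). Lowering gently while watching the force.

Emit:
move_arm(
  motion=[
    {"hand": 0.9,"translation": [0,0,-0.08],"turn": 0},
    {"hand": 0.9,"translation": [0,0,-0.14],"turn": 0},
    {"hand": 0.9,"translation": [0,0,-0.155],"turn": 0},
    {"hand": 0.9,"translation": [0,0,-0.165],"turn": 0},
    {"hand": 0.9,"translation": [0,0,-0.17],"turn": 0},
    {"hand": 0.9,"translation": [0,0,-0.17],"turn": 0},
  ],
)

```text
clock: 7.22
ee_pos: [0.5701, 0.0053, 0.0788]
orientation: [0.703, 0.074, -0.703, 0.074]
wrist_force: [-3.8, 2.4, 4.5]
width: 0.263
```

Emit:
move_arm(
  motion=[
    {"hand": 0.9,"translation": [0,0,-0.003],"turn": 0},
    {"hand": 0.9,"translation": [0,0,-0.005],"turn": 0},
    {"hand": 0.9,"translation": [0,0,-0.005],"turn": 0},
  ],
)

```text
clock: 7.6
ee_pos: [0.5702, 0.0055, 0.0784]
orientation: [0.704, 0.074, -0.703, 0.074]
wrist_force: [-8.3, 3.3, 14.0]
width: 0.265
```

```bash
python3 - <<'E'
from h import *
st()
d=cap("scene"); save(d,"g5.png",(300,200,420,320),5)
E
```

```text
t 7.6 tcp [0.5702 0.0055 0.0784] jawyaw -78.0 tilt [ 0.001  0.001 -1.   ] F [-8.3  3.3 14. ] w 0.265 q [ 0.01  0.43 -0.13  1.01  0.    2.94]
```

View pics/g5.png

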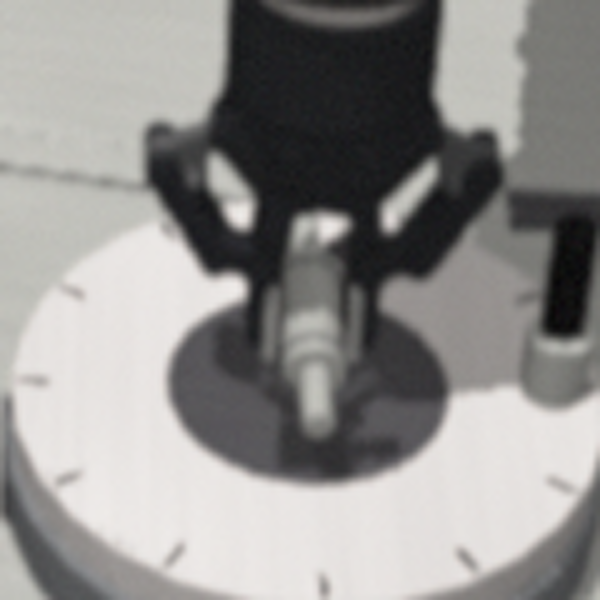

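Firm contact at the expected height. Opening the hand.

Emit:
move_arm(
  motion=[
    {"hand": 0.7,"translation": [0,0,0],"turn": 0},
    {"hand": 0.6,"translation": [0,0,0],"turn": 0},
    {"hand": 0.5,"translation": [0,0,0],"turn": 0},
    {"hand": 0.45,"translation": [0,0,0],"turn": 0},
    {"hand": 0.45,"translation": [0,0,0],"turn": 0},
    {"hand": 0.45,"translation": [0,0,0],"turn": 0},
  ],
)

```text
clock: 8.4
ee_pos: [0.5701, 0.005, 0.0773]
orientation: [-0.703, -0.074, 0.703, -0.074]
wrist_force: [-0.9, 0.1, 0.0]
width: 0.552
```

Emit:
move_arm(
  motion=[
    {"hand": 0.45,"translation": [0,0,0.1],"turn": 0},
    {"hand": 0.45,"translation": [0,0,0.3],"turn": 0},
    {"hand": 0.45,"translation": [0,0,0.5],"turn": 0},
    {"hand": 0.45,"translation": [0,0,0.6],"turn": 0},
    {"hand": 0.45,"translation": [0,0.1,0.6],"turn": 0.05},
    {"hand": 0.45,"translation": [-0.05,0.3,0.6],"turn": 0.1},
    {"hand": 0.45,"translation": [-0.1,0.463,0.6],"turn": 0.15},
    {"hand": 0.45,"translation": [-0.1,0.463,0.6],"turn": 0.167},
    {"hand": 0.45,"translation": [-0.1,0.463,0.6],"turn": 0.167},
  ],
)

```text
clock: 9.52
ee_pos: [0.55, 0.0979, 0.1973]
orientation: [0.66, 0.254, -0.66, 0.254]
wrist_force: [0.5, -0.4, 0.5]
width: 0.554
```

```bash
python3 - <<'E'
from h import *
from fit import *
st()
for n in("scene","top"):
    d=D[n]; W=cloud(d)
    m=sel(W,(.571,.005),.065,(.094,.112)); print(n,m.sum(),line(W[m]))
    m=sel(W,(.5504,.0977),.03,(.095,.148)); P=W[m]; print(" handle",m.sum(),P.mean(0).round(4),P.max(0).round(4),P.min(0).round(4))
    save(d,"h1%s.png"%n,(290,190,450,320) if n=="scene" else (220,180,350,290),4.5)
E
```

```text
t 9.62 tcp [0.5502 0.0974 0.1973] jawyaw -48.07 tilt [ 0. -0. -1.] F [ 0.6 -0.4  0.2] w 0.549 q [ 0.18  0.34  0.05  1.28 -0.    2.58]
scene 521 (array([0.5762, 0.0048]), array([0.5715, 0.0042]), np.float64(12.8), array([0.119 , 0.0431]))
 handle 215 [0.5543 0.0965 0.1223] [0.5605 0.1052 0.1438] [0.5419 0.0878 0.0952]
top 368 (array([0.572 , 0.0064]), array([0.5732, 0.007 ]), np.float64(12.2), array([0.1154, 0.0449]))
 handle 35 [0.5488 0.0941 0.1272] [0.558  0.1005 0.145 ] [0.5428 0.0876 0.0958]
```

View pics/h1scene.png

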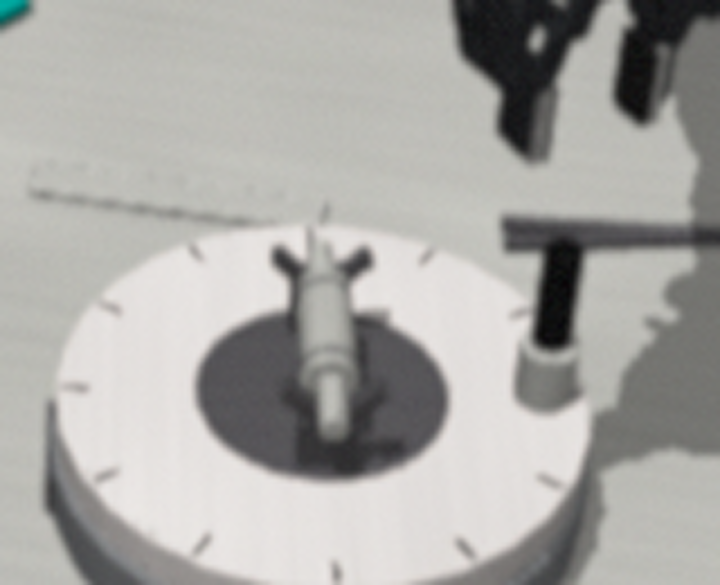

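View pics/h1top.png

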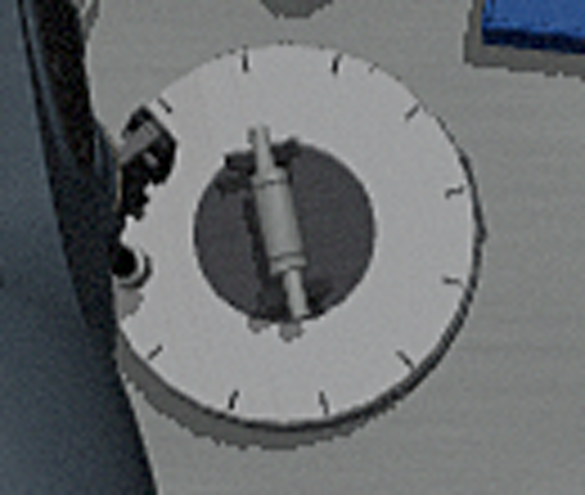

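The shaft lies in both Vs (scene crop (325,330)). Going down onto the handle.

Emit:
move_arm(
  motion=[
    {"hand": 0.45,"translation": [0.003,0.002,-0.2],"turn": 0},
    {"hand": 0.45,"translation": [0.003,0.002,-0.4],"turn": 0},
    {"hand": 0.45,"translation": [0.003,0.002,-0.45],"turn": 0},
    {"hand": 0.45,"translation": [0.003,0.002,-0.45],"turn": 0},
    {"hand": 0.6,"translation": [0.003,0.002,-0.45],"turn": 0},
    {"hand": 0.75,"translation": [0.003,0.002,-0.45],"turn": 0},
    {"hand": 0.9,"translation": [0.003,0.002,-0.45],"turn": 0},
    {"hand": 0.9,"translation": [0.003,0.002,-0.45],"turn": 0},
    {"hand": 0.9,"translation": [0.003,0.002,-0.45],"turn": 0},
  ],
  grip_force=30,
)

```text
clock: 10.75
ee_pos: [0.5509, 0.0992, 0.1086]
orientation: [0.661, 0.255, -0.659, 0.253]
wrist_force: [-6.0, 8.0, 10.4]
width: 0.199
```

```bash
python3 - <<'E'
from h import *
s=st(); d=cap("scene"); save(d,"h2.png",(290,190,450,320),4.5)
c=np.array([.570,.005]); v=s["ee_pos"][:2]-c; print(np.hypot(*v),np.degrees(np.arctan2(v[1],v[0])))
E
```

```text
t 10.75 tcp [0.5509 0.0992 0.1086] jawyaw -47.92 tilt [ 0.001  0.002 -1.   ] F [-6.   8.  10.4] w 0.199 q [ 0.18  0.38 -0.12  1.07  0.    2.58]
0.0961464534260796 101.45669925891754
```

View pics/h2.png

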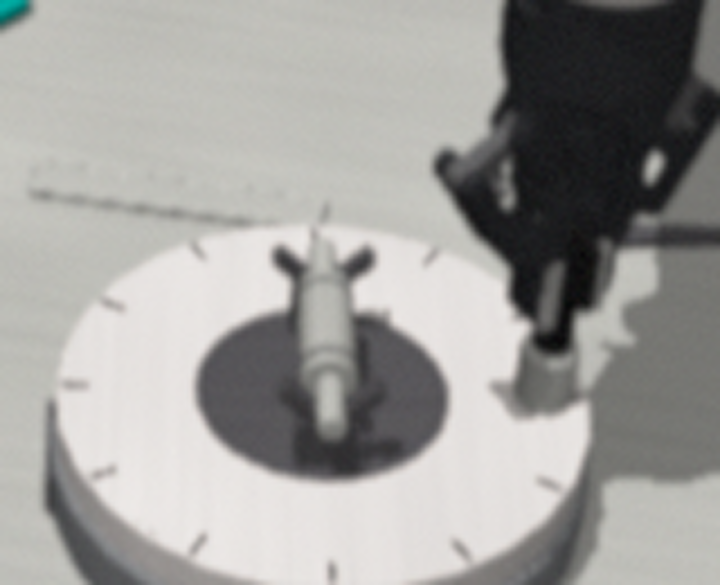

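```bash
python3 - <<'E'
import numpy as np
c=np.array([.570,.006]); p0=np.array([.5508,.0979])
for a in list(np.arange(96.5,41,-5)):
    p=c+.095*np.array([np.cos(np.radians(a)),np.sin(np.radians(a))]); print(a,((p-p0)/.2).round(3).tolist())
E
```

```text
96.5 [0.042, 0.012]
91.5 [0.084, 0.015]
86.5 [0.125, 0.015]
81.5 [0.166, 0.01]
76.5 [0.207, 0.002]
71.5 [0.247, -0.009]
66.5 [0.285, -0.024]
61.5 [0.323, -0.042]
56.5 [0.358, -0.063]
51.5 [0.392, -0.088]
46.5 [0.423, -0.115]
41.5 [0.452, -0.145]
```

Emit:
move_arm(
  motion=[
    {"hand": 0.9,"translation": [0.042,0.012,0],"turn": 0},
    {"hand": 0.9,"translation": [0.084,0.015,0],"turn": 0},
    {"hand": 0.9,"translation": [0.125,0.015,0],"turn": 0},
    {"hand": 0.9,"translation": [0.166,0.01,0],"turn": 0},
    {"hand": 0.9,"translation": [0.207,0.002,0],"turn": 0},
    {"hand": 0.9,"translation": [0.247,-0.009,0],"turn": 0},
    {"hand": 0.9,"translation": [0.247,-0.009,0],"turn": 0},
    {"hand": 0.9,"translation": [0.247,-0.009,0],"turn": 0},
  ],
)

```text
clock: 11.8
ee_pos: [0.6005, 0.0963, 0.1086]
orientation: [0.661, 0.253, -0.66, 0.254]
wrist_force: [-5.3, -0.0, 10.3]
width: 0.199
```

```bash
cat > chk.py <<'E'
from tick import *
s=st()
for n,d in D.items(): print(n,"tick phase",ticks(d,(.572,.0065) if n=="top" else (.570,.0037)).round(2))
for n,d in D.items():
    W=cloud(d); m=sel(W,(.571,.005),.065,(.094,.112)); print(n,m.sum(),line(W[m]))
c=np.array([.570,.006]); v=s["ee_pos"][:2]-c; print("hand r,ang",np.hypot(*v).round(4),np.degrees(np.arctan2(v[1],v[0])).round(2))
import sys; save(D["scene"],sys.argv[1],(290,160,450,320),3.7)
E
python3 chk.py t1.png
```

```text
t 11.9 tcp [0.6005 0.0963 0.1087] jawyaw -47.96 tilt [ 0.001  0.    -1.   ] F [-3.6 -0.5  9.4] w 0.202 q [ 0.16  0.48  0.03  1.12 -0.    2.57]
top tick phase 11.15
scene tick phase 11.86
top 364 (array([0.5721, 0.0061]), array([0.5738, 0.0061]), np.float64(161.3), array([0.116 , 0.0448]))
scene 533 (array([0.576 , 0.0033]), array([0.5708, 0.0029]), np.float64(160.7), array([0.1184, 0.0471]))
hand r,ang 0.0953 71.36
```

View pics/t1.png

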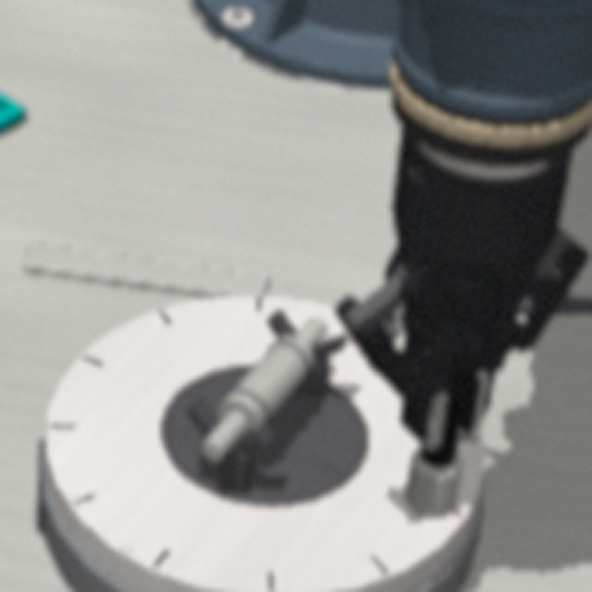

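One click done: the shaft is at about 162° and the tick phase is back at its starting value. The next two clicks follow, so I'll work out the rows.

```bash
python3 - <<'E'
import numpy as np
f=lambda a:np.array([.570,.006])+.095*np.array([np.cos(np.radians(a)),np.sin(np.radians(a))])
for b in(71.5,11.5):
  for a in np.arange(b-5,b-61,-5): print(a,((f(a)-f(b))/.2).round(3).tolist())
E
```

```text
66.5 [0.039, -0.015]
61.5 [0.076, -0.033]
56.5 [0.111, -0.054]
51.5 [0.145, -0.079]
46.5 [0.176, -0.106]
41.5 [0.205, -0.136]
36.5 [0.231, -0.168]
31.5 [0.254, -0.202]
26.5 [0.274, -0.239]
21.5 [0.291, -0.276]
16.5 [0.305, -0.316]
11.5 [0.315, -0.356]
6.5 [0.006, -0.041]
1.5 [0.009, -0.082]
-3.5 [0.009, -0.124]
-8.5 [0.004, -0.165]
-13.5 [-0.004, -0.206]
-18.5 [-0.015, -0.245]
-23.5 [-0.03, -0.284]
-28.5 [-0.048, -0.321]
-33.5 [-0.069, -0.357]
-38.5 [-0.094, -0.39]
-43.5 [-0.121, -0.422]
-48.5 [-0.151, -0.45]
```

Emit:
move_arm(
  motion=[
    {"hand": 0.9,"translation": [0.039,-0.015,0],"turn": 0},
    {"hand": 0.9,"translation": [0.076,-0.033,0],"turn": 0},
    {"hand": 0.9,"translation": [0.111,-0.054,0],"turn": 0},
    {"hand": 0.9,"translation": [0.145,-0.079,0],"turn": 0},
    {"hand": 0.9,"translation": [0.176,-0.106,0],"turn": 0},
    {"hand": 0.9,"translation": [0.205,-0.136,0],"turn": 0},
    {"hand": 0.9,"translation": [0.231,-0.168,0],"turn": 0},
    {"hand": 0.9,"translation": [0.254,-0.202,0],"turn": 0},
    {"hand": 0.9,"translation": [0.274,-0.239,0],"turn": 0},
    {"hand": 0.9,"translation": [0.291,-0.276,0],"turn": 0},
    {"hand": 0.9,"translation": [0.305,-0.316,0],"turn": 0},
    {"hand": 0.9,"translation": [0.315,-0.356,0],"turn": 0},
  ],
)

```text
clock: 13.4
ee_pos: [0.6631, 0.0247, 0.1086]
orientation: [0.66, 0.254, -0.66, 0.254]
wrist_force: [-8.7, 3.6, 11.7]
width: 0.199
```

Emit:
move_arm(
  motion=[
    {"hand": 0.9,"translation": [0,0,0],"turn": 0},
    {"hand": 0.9,"translation": [0,0,0],"turn": 0},
  ],
)

```text
clock: 13.65
ee_pos: [0.663, 0.0253, 0.1087]
orientation: [0.66, 0.254, -0.66, 0.253]
wrist_force: [-6.6, 3.0, 10.8]
width: 0.2
```

```bash
python3 chk.py t2.png
```

```text
t 13.75 tcp [0.663  0.0254 0.1087] jawyaw -47.95 tilt [ 0.001  0.001 -1.   ] F [-7.2  3.5 10.8] w 0.202 q [0.04 0.6  0.22 1.2  0.   2.45]
top tick phase 11.18
scene tick phase 12.1
top 114 (array([ 0.5793, -0.0314]), array([ 0.5816, -0.0311]), np.float64(169.3), array([0.0443, 0.0376]))
scene 53 (array([ 0.5723, -0.02  ]), array([ 0.5689, -0.0024]), np.float64(97.7), array([0.1053, 0.0325]))
hand r,ang 0.095 11.81
```

View pics/t2.png

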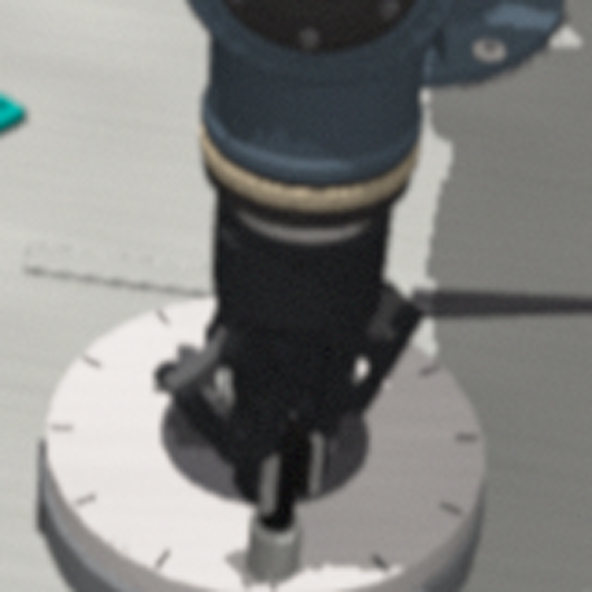

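Three clicks done: the hand is at 11.8° and the handle at crop (275,550). Now the last one.

Emit:
move_arm(
  motion=[
    {"hand": 0.9,"translation": [0.006,-0.041,0],"turn": 0},
    {"hand": 0.9,"translation": [0.009,-0.082,0],"turn": 0},
    {"hand": 0.9,"translation": [0.009,-0.124,0],"turn": 0},
    {"hand": 0.9,"translation": [0.004,-0.165,0],"turn": 0},
    {"hand": 0.9,"translation": [-0.004,-0.206,0],"turn": 0},
    {"hand": 0.9,"translation": [-0.015,-0.245,0],"turn": 0},
    {"hand": 0.9,"translation": [-0.015,-0.245,0],"turn": 0},
    {"hand": 0.9,"translation": [-0.015,-0.245,0],"turn": 0},
  ],
)

```text
clock: 14.75
ee_pos: [0.6602, -0.0233, 0.1087]
orientation: [0.661, 0.254, -0.659, 0.253]
wrist_force: [-5.6, 5.3, 10.4]
width: 0.2
```

```bash
python3 chk.py t3.png
```

```text
t 14.85 tcp [ 0.6602 -0.0232  0.1087] jawyaw -47.93 tilt [ 0.001  0.001 -1.   ] F [-5.3  5.6  8.9] w 0.2 q [-0.04  0.59  0.21  1.19  0.    2.37]
top tick phase 16.48
scene tick phase 11.97fit.py:6: RuntimeWarning: Mean of empty slice.
  m=P[:,:2].mean(0); u,s,v=np.linalg.svd(P[:,:2]-m,full_matrices=False); a=np.degrees(np.arctan2(v[0,1],v[0,0]))%180
  ret = um.true_divide(
Traceback (most recent call last):
  File "chk.py", line 5, in <module>
    W=cloud(d); m=sel(W,(.571,.005),.065,(.094,.112)); print(n,m.sum(),line(W[m]))
                                                                       ~~~~^^^^^^
  File "fit.py", line 6, in line
    m=P[:,:2].mean(0); u,s,v=np.linalg.svd(P[:,:2]-m,full_matrices=False); a=np.degrees(np.arctan2(v[0,1],v[0,0]))%180
                                                                                                   ~^^^^^
IndexError: index 0 is out of bounds for axis 0 with size 0
```

The hand is at −17.9°, which is the fourth click. Opening and lifting.

Emit:
move_arm(
  motion=[
    {"hand": 0.75,"translation": [-0.015,0.005,0],"turn": 0},
    {"hand": 0.65,"translation": [0,0,0],"turn": 0},
    {"hand": 0.5,"translation": [0,0,0],"turn": 0},
    {"hand": 0.45,"translation": [0,0,0],"turn": 0},
    {"hand": 0.45,"translation": [0,0,0],"turn": 0},
    {"hand": 0.45,"translation": [0,0,0.15],"turn": 0},
    {"hand": 0.45,"translation": [0,0,0.35],"turn": 0},
    {"hand": 0.45,"translation": [0,0,0.5],"turn": 0},
    {"hand": 0.45,"translation": [0,0,0.5],"turn": 0},
  ],
)

```text
clock: 15.98
ee_pos: [0.6612, -0.024, 0.2098]
orientation: [0.661, 0.253, -0.659, 0.254]
wrist_force: [-1.1, -0.4, -0.1]
width: 0.548
```

Emit:
move_arm(
  motion=[
    {"hand": 0.45,"translation": [-0.2,0.05,0.2],"turn": 0.05},
    {"hand": 0.45,"translation": [-0.5,-0.2,0.2],"turn": 0.1},
    {"hand": 0.45,"translation": [-0.7,-0.4,0.2],"turn": 0.15},
    {"hand": 0.45,"translation": [-0.9,-0.6,0.2],"turn": 0.167},
    {"hand": 0.45,"translation": [-1,-0.6,0.2],"turn": 0.167},
    {"hand": 0.45,"translation": [-1,-0.6,0.2],"turn": 0.167},
  ],
)

```text
clock: 16.73
ee_pos: [0.4587, -0.1444, 0.247]
orientation: [-0.572, -0.416, 0.572, -0.416]
wrist_force: [0.5, -0.1, -0.7]
width: 0.552
```

```bash
python3 chk.py t3.png
```

```text
t 16.82 tcp [ 0.4603 -0.1438  0.2469] jawyaw -17.91 tilt [-0.  0. -1.] F [-1.3 -0.5 -0.3] w 0.544 q [-0.3   0.17 -0.04  1.35  0.    1.58]
top tick phase 13.7
scene tick phase 12.41
top 362 (array([0.571 , 0.0058]), array([0.5714, 0.0051]), np.float64(72.2), array([0.1157, 0.0455]))
scene 561 (array([0.5724, 0.0041]), array([0.57  , 0.0019]), np.float64(72.8), array([0.1172, 0.0452]))
hand r,ang 0.1857 -126.22
```

View pics/t3.png

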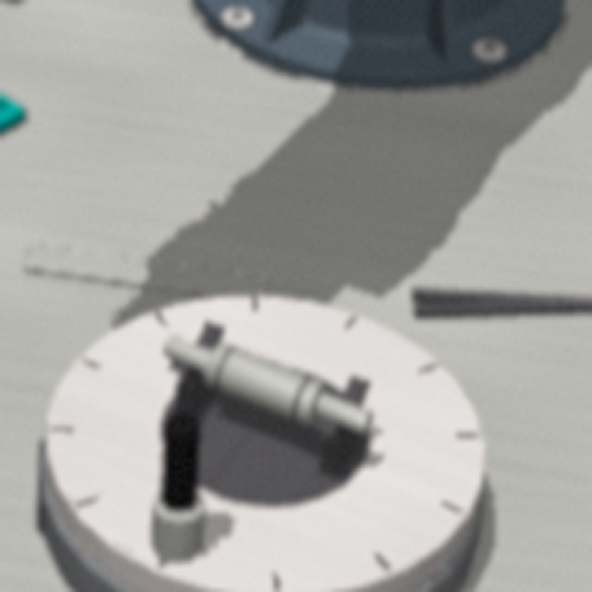

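The table is at the fourth click: the shaft axis turned from 12.2/12.8° to 72.2/72.8° mod 180, so 120° clockwise. The handle is at crop (180,450) and the shaft lies in both rests. Picking it up again.

Emit:
move_arm(
  motion=[
    {"hand": 0.45,"translation": [0.15,0.2,0],"turn": 0},
    {"hand": 0.45,"translation": [0.35,0.45,-0.1],"turn": 0},
    {"hand": 0.45,"translation": [0.5,0.68,-0.25],"turn": 0.001},
    {"hand": 0.45,"translation": [0.547,0.743,-0.4],"turn": 0.001},
    {"hand": 0.45,"translation": [0.547,0.743,-0.55],"turn": 0.001},
    {"hand": 0.45,"translation": [0.547,0.743,-0.55],"turn": 0.001},
    {"hand": 0.45,"translation": [0.547,0.743,-0.55],"turn": 0.001},
  ],
)

```text
clock: 17.7
ee_pos: [0.5701, 0.0049, 0.1382]
orientation: [0.571, 0.417, -0.571, 0.417]
wrist_force: [-0.2, 0.4, -0.5]
width: 0.547
```

```bash
python3 - <<'E'
from h import *
st(); d=cap("scene"); save(d,"p1.png",(290,160,450,320),3.7)
E
```

```text
t 17.7 tcp [0.5701 0.0049 0.1382] jawyaw -17.71 tilt [ 0.001  0.    -1.   ] F [-0.2  0.4 -0.5] w 0.547 q [ 0.01  0.39 -0.03  1.15  0.    1.89]
```

View pics/p1.png

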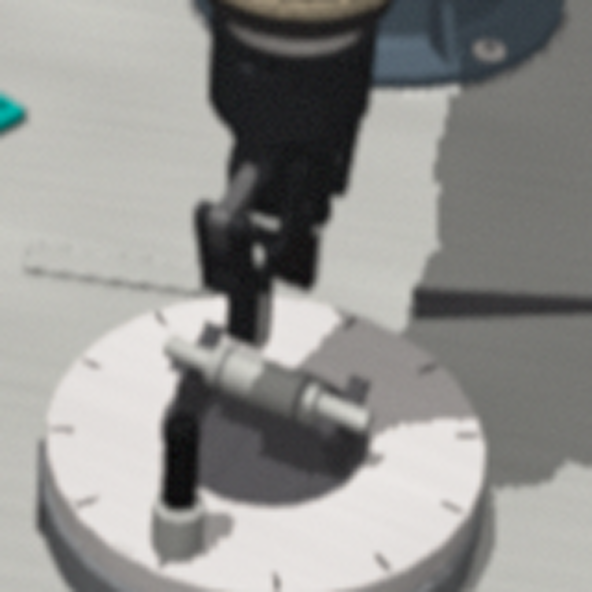

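Emit:
move_arm(
  motion=[
    {"hand": 0.45,"translation": [0,0,-0.15],"turn": 0},
    {"hand": 0.45,"translation": [0,0,-0.26],"turn": 0},
    {"hand": 0.45,"translation": [0,0,-0.297],"turn": 0},
    {"hand": 0.45,"translation": [0,0,-0.297],"turn": 0},
    {"hand": 0.6,"translation": [0,0,-0.297],"turn": 0},
    {"hand": 0.75,"translation": [0,0,-0.297],"turn": 0},
    {"hand": 0.9,"translation": [0,0,-0.297],"turn": 0},
    {"hand": 0.9,"translation": [0,0,-0.297],"turn": 0},
    {"hand": 0.9,"translation": [0,0,-0.297],"turn": 0},
  ],
  grip_force=40,
)

```text
clock: 18.88
ee_pos: [0.5692, 0.0049, 0.0789]
orientation: [0.571, 0.417, -0.571, 0.417]
wrist_force: [-8.4, 2.4, 10.2]
width: 0.265
```

```bash
python3 - <<'E'
from h import *
st(); d=cap("scene"); save(d,"p2.png",(290,160,450,320),3.7)
E
```

```text
t 18.88 tcp [0.5692 0.0049 0.0789] jawyaw -17.71 tilt [ 0.     0.001 -1.   ] F [-8.4  2.4 10.2] w 0.265 q [ 0.01  0.43 -0.13  1.01  0.    1.89]
```

View pics/p2.png

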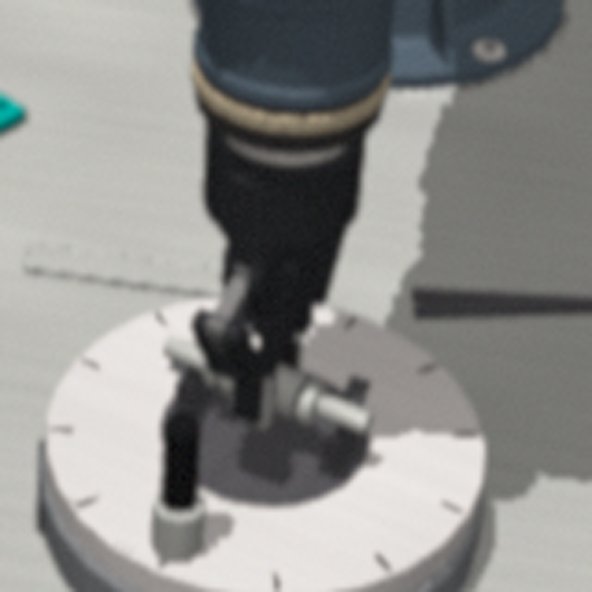

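Emit:
move_arm(
  motion=[
    {"hand": 0.9,"translation": [0,0,0.05],"turn": 0},
    {"hand": 0.9,"translation": [0,0,0.2],"turn": 0},
    {"hand": 0.9,"translation": [0,0,0.4],"turn": 0},
    {"hand": 0.9,"translation": [0,0,0.58],"turn": 0},
    {"hand": 0.9,"translation": [-0.02,-0.1,0.6],"turn": 0},
    {"hand": 0.9,"translation": [-0.1,-0.3,0.6],"turn": -0.01},
    {"hand": 0.9,"translation": [-0.2,-0.5,0.6],"turn": -0.021},
    {"hand": 0.9,"translation": [-0.3,-0.7,0.6],"turn": -0.021},
    {"hand": 0.9,"translation": [-0.4,-0.9,0.6],"turn": -0.021},
    {"hand": 0.9,"translation": [-0.418,-1,0.6],"turn": -0.021},
    {"hand": 0.9,"translation": [-0.418,-1,0.6],"turn": -0.021},
  ],
)

```text
clock: 20.3
ee_pos: [0.4849, -0.197, 0.1974]
orientation: [-0.585, -0.397, 0.585, -0.397]
wrist_force: [-0.0, 0.1, -2.4]
width: 0.264
```

Emit:
move_arm(
  motion=[
    {"hand": 0.9,"translation": [0,-0.15,0],"turn": 0},
    {"hand": 0.9,"translation": [0,-0.3,-0.1],"turn": 0},
    {"hand": 0.9,"translation": [0,-0.44,-0.3],"turn": 0},
    {"hand": 0.9,"translation": [0,-0.49,-0.5],"turn": 0},
    {"hand": 0.9,"translation": [0,-0.49,-0.6],"turn": 0},
    {"hand": 0.9,"translation": [0,-0.49,-0.6],"turn": 0},
    {"hand": 0.9,"translation": [0,-0.49,-0.6],"turn": 0},
  ],
)

```text
clock: 21.18
ee_pos: [0.4864, -0.2932, 0.0788]
orientation: [0.585, 0.398, -0.584, 0.398]
wrist_force: [0.8, 0.3, -2.0]
width: 0.265
```

```bash
python3 - <<'E'
from h import *
st(); d=cap("scene"); save(d,"r1.png",(150,160,310,300),4.2); d=cap("top"); save(d,"r1t.png",(340,190,460,300),5)
E
```

```text
t 21.18 tcp [ 0.4864 -0.2932  0.0788] jawyaw -21.47 tilt [ 0.001 -0.    -1.   ] F [ 0.8  0.3 -2. ] w 0.265 q [-0.54  0.42 -0.14  1.01  0.    1.4 ]
```

View pics/r1.png

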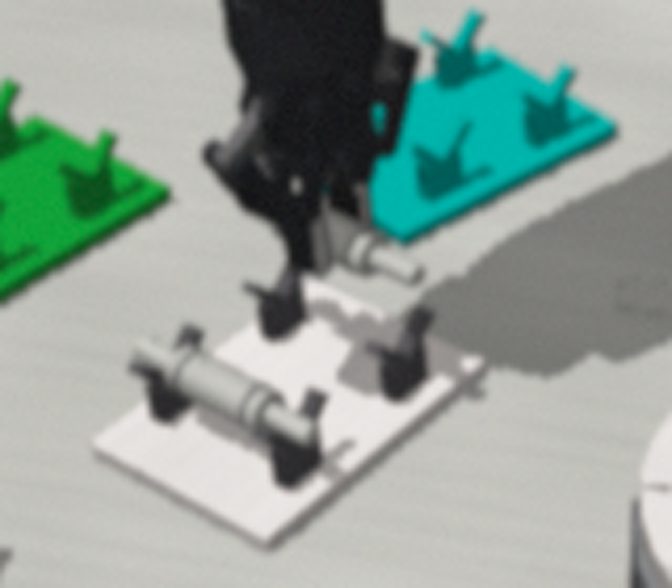

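View pics/r1t.png

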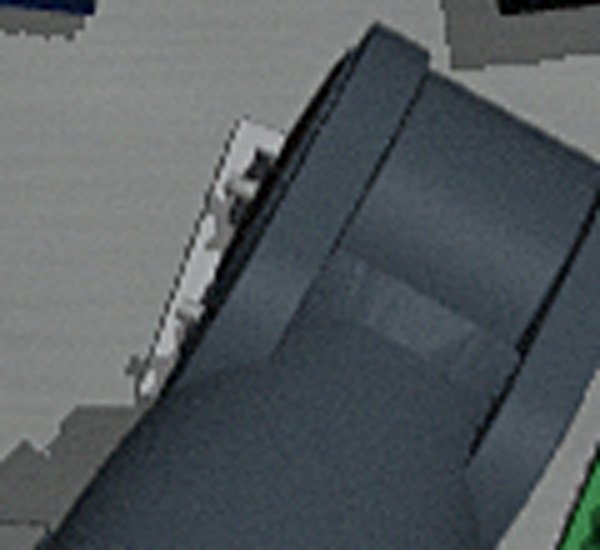

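```bash
python3 - <<'E' 2>/dev/null
from h import *
from fit import sel,line
u=np.array([.3665,.930]);x=np.array([.930,-.3665])
L=np.array([.4868,-.293])
for n in("scene","top"):
    d=dict(np.load(n+"0.npz")); d["R"]=cv2.Rodrigues(d["rvec"])[0]; d["t"]=d["tvec"].reshape(3); W=cloud(d)
    for e in(1,-1):
        m=sel(W,L+e*.042*u,.026,(.028,.062)); P=W[m]; q=(P[:,:2]-L)@np.c_[x,u]
        print(n,e,m.sum(),"x",q[:,0].min().round(4),q[:,0].max().round(4),"y",q[:,1].min().round(4),q[:,1].max().round(4),"mean",q.mean(0).round(4))
d=cap("scene");W=cloud(d)
m=sel(W,(.487,-.293),.07,(.08,.106)); q=(W[m][:,:2]-L)@np.c_[x,u]; P=W[m]
j=q[:,1]>.034; print("journal",j.sum(),"x",q[j,0].min(),q[j,0].max(),"ymax",q[j,1].max(),"z",P[j,2].max(),P[j,2].min())
E
```

```text
scene 1 136 x -0.0204 0.0219 y 0.0311 0.0457 mean [-0.0004  0.0406]
scene -1 133 x -0.021 0.022 y -0.0539 -0.0378 mean [-0.0005 -0.0432]
top 1 64 x -0.0218 0.0225 y 0.0379 0.0479 mean [0.0009 0.0429]
top -1 72 x -0.022 0.0229 y -0.0464 -0.0361 mean [ 0.0007 -0.0406]
journal 63 x -0.004731802817761886 0.009031560996056811 ymax 0.056379305479657214 z 0.10084267417124332 0.0867635289956347
```

The alignment is within about 1–2 mm. The shaft end, at crop (405,268), is over the free lane's V at (405,360). Lowering.

Emit:
move_arm(
  motion=[
    {"hand": 0.9,"translation": [0,0,-0.1],"turn": 0},
    {"hand": 0.9,"translation": [0,0,-0.19],"turn": 0},
    {"hand": 0.9,"translation": [0,0,-0.215],"turn": 0},
    {"hand": 0.9,"translation": [0,0,-0.228],"turn": 0},
    {"hand": 0.9,"translation": [0,0,-0.234],"turn": 0},
    {"hand": 0.9,"translation": [0,0,-0.234],"turn": 0},
  ],
)

```text
clock: 22.18
ee_pos: [0.4862, -0.2935, 0.0316]
orientation: [0.585, 0.398, -0.584, 0.398]
wrist_force: [0.2, 1.8, -0.9]
width: 0.266
```

Emit:
move_arm(
  motion=[
    {"hand": 0.9,"translation": [0,0,-0.004],"turn": 0},
    {"hand": 0.9,"translation": [0,0,-0.007],"turn": 0},
    {"hand": 0.9,"translation": [0,0,-0.007],"turn": 0},
  ],
)

```text
clock: 22.55
ee_pos: [0.4863, -0.2936, 0.0313]
orientation: [0.585, 0.397, -0.584, 0.399]
wrist_force: [-6.3, 4.3, 20.8]
width: 0.266
```

```bash
python3 - <<'E'
from h import *
st(); d=cap("scene"); save(d,"r2.png",(150,160,310,300),4.2)
E
```

```text
t 22.55 tcp [ 0.4863 -0.2936  0.0313] jawyaw -21.5 tilt [ 0.001 -0.001 -1.   ] F [-6.3  4.3 20.8] w 0.266 q [-0.54  0.46 -0.2   0.9  -0.    1.4 ]
```

View pics/r2.png

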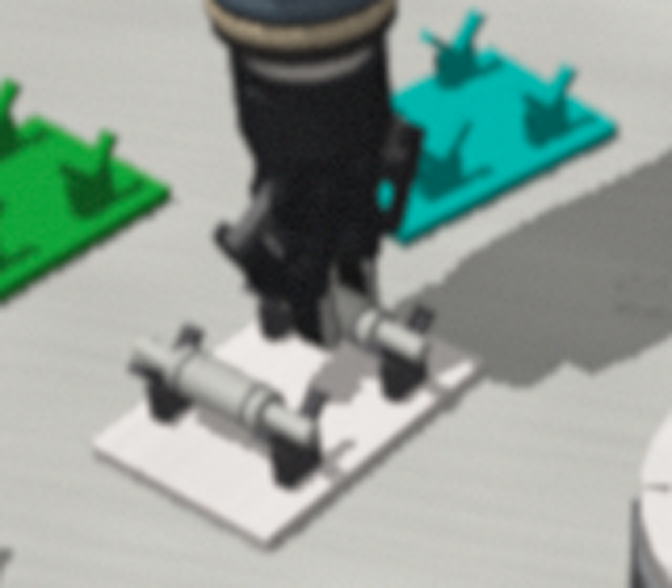

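The shaft sits in the free lane's V at crop (405,345). Releasing and retreating.

Emit:
move_arm(
  motion=[
    {"hand": 0.75,"translation": [0,0,0.004],"turn": 0},
    {"hand": 0.65,"translation": [0,0,0.004],"turn": 0},
    {"hand": 0.5,"translation": [0,0,0.004],"turn": 0},
    {"hand": 0.45,"translation": [0,0,0.004],"turn": 0},
    {"hand": 0.45,"translation": [0,0,0.004],"turn": 0},
    {"hand": 0.45,"translation": [0,0,0.004],"turn": 0},
    {"hand": 0.45,"translation": [0,0,0.1],"turn": 0},
    {"hand": 0.45,"translation": [0,0,0.35],"turn": 0},
    {"hand": 0.45,"translation": [0,0,0.6],"turn": 0},
    {"hand": 0.45,"translation": [0,0,0.85],"turn": 0},
    {"hand": 0.45,"translation": [0,0,0.9],"turn": 0},
  ],
)

```text
clock: 23.98
ee_pos: [0.4871, -0.2941, 0.2131]
orientation: [0.585, 0.396, -0.584, 0.4]
wrist_force: [-0.0, -0.5, -0.4]
width: 0.553
```

Emit:
move_arm(
  motion=[
    {"hand": 0.45,"translation": [-0.1,0.2,0.1],"turn": 0},
    {"hand": 0.45,"translation": [-0.3,0.5,0.1],"turn": 0},
    {"hand": 0.45,"translation": [-0.5,0.8,0.1],"turn": 0},
    {"hand": 0.45,"translation": [-0.5,0.9,0.1],"turn": 0},
    {"hand": 0.45,"translation": [-0.5,0.9,0.1],"turn": 0},
    {"hand": 0.45,"translation": [-0.5,0.9,0.1],"turn": 0},
    {"hand": 0.45,"translation": [-0.5,0.9,0.1],"turn": 0},
  ],
)

```text
clock: 24.85
ee_pos: [0.3861, -0.114, 0.2293]
orientation: [-0.584, -0.398, 0.585, -0.398]
wrist_force: [-0.5, -0.5, -0.0]
width: 0.552
```

```bash
python3 - <<'E'
from h import *
from fit import sel,line
st(); d=cap("scene"); save(d,"e1.png"); t=cap("top"); save(t,"e2.png")
for d in(d,t):
    W=cloud(d); m=sel(W,(.4868,-.293),.064,(.046,.07)); print(m.sum(),line(W[m]),W[m][:,2].max())
E
```

```text
t 24.95 tcp [ 0.386  -0.1139  0.2294] jawyaw -21.55 tilt [-0.001  0.    -1.   ] F [ 0.2 -0.2 -0.1] w 0.549 q [-0.29  0.01 -0.27  1.29 -0.    1.66]
405 (array([ 0.4892, -0.2932]), array([ 0.4866, -0.296 ]), np.float64(68.7), array([0.1178, 0.0432])) 0.06056205431066696
341 (array([ 0.4874, -0.2922]), array([ 0.4876, -0.2925]), np.float64(68.9), array([0.1156, 0.0452])) 0.0638329679937751
```

View pics/e1.png

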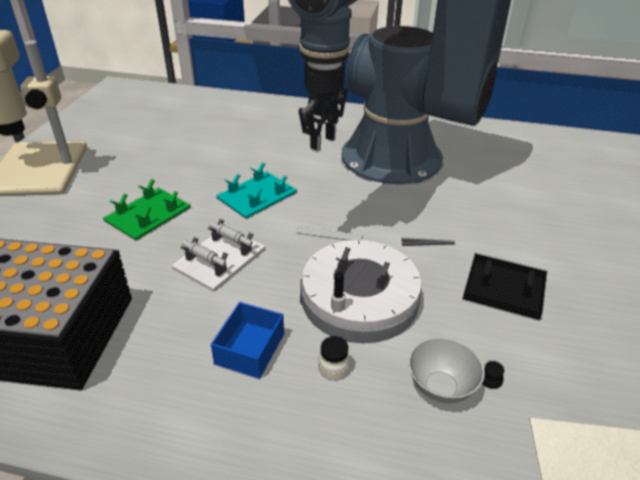

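View pics/e2.png

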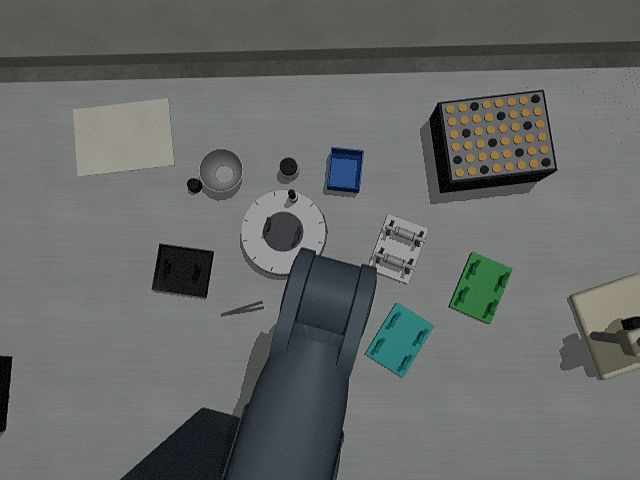

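Both shafts lie in the aluminium rack, at scene (205,257) and (232,237). The table's handle is at the fourth click (top (292,195)), and the other objects show no movement. Handing in.

```bash
python3 -c "
from plant import workorder
print(workorder.sign_off())"
```

```text
the job is handed in; nothing more can be done
None
```

The job is done and handed in at about 25 s of the 72 s allowed. I laid the shaft on the index table, turned the table four clicks clockwise by its handle and let go. Then I moved the shaft to the free lane of the aluminium rack.

- **Table:** with the handle released, the shaft in its rests had turned from 12.2/12.8° to 72.2/72.8° (mod 180; top/scene camera). That fits 120° clockwise, or four clicks. The final pictures show the handle still there.
- **Setting down:** each time I lowered the shaft until it pressed lightly in the Vs (about 14 N on the table, 21 N on the rack) before opening the hand.
- **Rack:** the shaft lies along 68.7–68.9° (rack about 68.5°), with its centre within about 1 mm of the lane in the top camera and 3 mm in the scene camera. The arm is clear and nothing else looks moved.
- **Checks that disagreed:**
  - The two cameras differed by 2–3 mm throughout.
  - After the fourth click, the top camera's tick reading was off (13.7° against about 11.2° before), probably because of shadow. I relied on the shaft angle instead.
  - One check script stopped because the arm hid the shaft. I repeated that check once the arm was clear.

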